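Slide a freshly glued ring under the spring-closed hood of a curing station

TASK

The stone on the ring is freshly glued and the ring has to go into the light-curing station. Press the station's long black finger bar down with one fingertip and keep it down so that the spring-closed amber hood stays right up, and with the other fingertip push the ring's metal tray along its rails, under the hood, until it meets the back stop; then let the hood close over it and leave everything clear. Only push the tray: never lift, carry or tip it, never let the hood come down on the tray or the tray run into the hood, and leave the things lying round about where they are.

Things in the scene. Friction and masses are not known exactly. Their poses are not given: they have to be found in the camera images.
- station: Light-curing station, fixed: grey base plate 218 x 84 x 5 mm (x -118 to +100, y -60 to +24 mm in its frame). Origin: underside, on the tray lane's centre line; +x the loading direction, away from the robot, +y left, z up. Lane floor at z 5. Guide rails (z 5 to 13, 31 mm apart) run from x -114 to the black lamp housing, whose front face at x +52 is the back stop (housing to z 60).
- hood_mouth (a point): Middle of the lane floor where the amber hood begins (station x = 0, y = 0, z = 5 mm). The hood covers the lane from x 0 to +55 mm. Closed, its front skirt stands across the lane at x = 0 from z 16 mm up: the slab would pass below it but the ring would hit it. Nothing of the hood is above the lane before x = 0. Right up, it reaches z 84 mm, between y -35 and +20 mm.
- hinge_axis (a point): Point on the hood's hinge axis, which runs along the station's x at y = -24, z = 40 mm; here at x = 0. Three hinge posts carry it at x -110, -55 and +40 mm (y -30 to -18, up to z 46 mm), right of the lane.
- hood (a joint): Hinge of the amber hood and its press bar (one rigid part): 0 = closed, 1.35 rad = right up against its hard stop; pressing the bar down raises the hood. A spring closes it within about a second whenever the bar is let go. The bar needs about 1.5 N at first, 4 to 10 N near the stop. From 1.0 rad up the tray and its ring pass freely under the skirt, so there is no need to lean on the stop.
- press_bar (a point): Centre of the press bar, at station x -45 mm, moving with the hood. Black rubber strip 150 x 18 x 5 mm along the lane on its right, station x -120 to +30 mm, centre 32 mm from the hinge axis: closed y -47, z 62 mm (strip steep, outer edge up to z 71); half-way y -56; at 1.0 rad level, y -55, z 32; at the stop y -50, z 22. Clear above; a fingertip can slide along it while holding it down.
- tray: Loose work tray, about 0.15 kg: aluminium slab 70 x 28 x 8 mm on the lane floor between the rails, 1.5 mm play each side. Origin: centre of the slab's underside; x along it in the loading direction, z up. A gold ring stands fixed in a white block on it, its top 31 mm above the underside. Fully home its origin is at home_mark, and its push plate stays outside, 13 mm before the hood.
- push_face (a point): Point on the near face of the tray's upright push plate, 30 mm above the slab's underside. The plate stands across the near end of the tray: 26 mm wide, x -35 to -30 mm in the tray's frame, up to 48 mm above the underside, with a round bead along the top (41 to 48 mm up) that stands out 1 mm. The place to push.
- home_mark (a point): Fixed point on the station: where the tray's origin lies when the tray is fully home (station x = +17 mm, y = 0, z = 5 mm).
- tweezers: Bystander: steel tweezers 124 x 12 x 9 mm lying near the front edge of the board, before the station. Origin centre of underside.
- glue_tube: Bystander: blue and orange glue tube 126 x 35 x 23 mm lying left of the station. Origin centre of underside.
- ring_box: Bystander: closed dark red ring box 61 x 52 x 41 mm, near the front edge of the board, left of the station. Origin centre of underside.
- loupe: Bystander: small folding loupe 33 x 22 x 12 mm left of the station. Origin centre of underside.

How it is judged:
On the way, in this order (a step that is already met when the one before it is completed fails the run):
1. the hood is held right up (at least 1.0 rad) while the tray is still wholly outside it (value of joint hood above 1 rad and x of tray in the frame of station below -0.034 m), for 0.2 s.
2. the tray is pushed home against the back stop while the hood is still held right up (value of joint hood above 1 rad and x of tray in the frame of home_mark above -0.0035 m), for 0.1 s.
At the end, for the whole second after the job is handed in: The tray lies flat and at rest between the rails, within 3.5 mm of the back stop, and the hood has closed over it (joint under 0.05 rad) (x of tray in the frame of home_mark above -0.0035 m and distance between tray and home_mark below 0.006 m and value of joint hood below 0.05 rad and angle between tray's own z axis and vertical below 0.05 rad and linear speed of tray below 0.01 m/s); the robot touches nothing.
It fails at once if the tray is lifted off the base plate (more than 5 mm) (height (world z) of tray above 0.01 m).
It fails at once if the tray is tipped (more than 0.15 rad) (angle between tray's own z axis and vertical above 0.15 rad).
It fails at once if the hood comes down on the tray or ring, or the tray or ring is pushed against the hood (more than 2 N) (contact force between hood and tray above 2 N).
It fails at once if a thing lying round about is moved (more than 15 mm) (distance of any of tweezers, glue_tube, ring_box, loupe from where it was at the start of the episode above 0.015 m).
It also fails if it takes over 38 s, if anything falls off the work surface, if the arm or the gripper's body presses on something with over 40 N, if the wrist force passes 120 N, or if a joint passes its speed limit or range.

ROBOT

A 6-joint arm with a two-finger parallel gripper is mounted at the origin on a cart in front of the work surface, level with it; the furniture and walls round the work are solid. World frame = base frame: x ahead of the robot, y to its left, z up, the work surface at z = 0. Lengths are in m, angles in rad, forces in N, time in s.
With the tool pointing down it reaches from about 0.325 to 0.925 m from the base axis. Payload 3.1 kg.
Tool frame: the origin (TCP) lies midway between the tips of the shut fingers; the grasp point (between the pads) lies 19 mm behind it; y points along the fingers, x is the direction in which the jaws open and shut, and the axes are right-handed (so a half turn about y gives the same grasp; the last joint's range is limited). The gripper opens to 85 mm and grips with 20 to 120 N. Pads are 22 mm wide; open, the fingers measure 114 mm over their backs; the gripper's body (76 mm by 85 mm) begins 54 mm behind the grasp point. The pads swing forward as they close: fully open they stand 13 mm farther back than shut.
Start: joints at [-1.222, 0.217, 1.613, -0, 1.311, -0.112], TCP at [0.278, -0.56, 0.231] pointing down, gripper open.
Joint ranges: [-2.75, 2.75], [-0.78, 2.1], [0.31, 2.55], [-1.13, 4.27], [0.13, 2.63], [-2.58, 2.58]. Speed limits (rad/s): [2.79, 2.79, 3.14, 3.14, 3.14, 3.14].

INTERFACE

Orientations are given as a unit quaternion [w, x, y, z].
In Python, from station import arm gives the robot as it stands. The module is installed in compiled form; this text tells all that it offers.
- The arm moves only by the shell command python3 -m creep 'ROWS'. ROWS is JSON, a list that holds one entry, the list of rows, each a list of 5 numbers: the finger opening in mm, from 0 to 85.4, then the shift along the tool's x, y, z in units of 40 mm (1.0 is 40 mm), then the turn about the tool's y in degrees. A call has 1 to 10 rows; each row is the pose to reach, as a shift and turn from the pose commanded when the call began, along the tool's axes at that moment; what a row does not reach only later rows make up. A row lasts 1/10 s, in which the tool goes at most 50 mm and 8.59 degrees, less where a joint would pass 70% of its speed; a pose out of reach is approached as far as the arm can. A call with a gripper value outside its range is refused whole. The fingers move at their own pace and stop on an object; the grip force is fixed at half the most. Time passes only in rows, so rows that repeat a pose let the fingers close. It gives the time, the measured TCP pose, the force and the opening at its end, in the units of the state.
- arm.read_state(): the state, without advancing time (a new reading comes with each control period).
- arm.capture(name): name is "side" or "top"; returns a dict with "image" (480x640x3 uint8, red, green, blue), "fx", "fy", "cx", "cy" (pixels), "xyz" and "orientation" of the camera in the world. Camera axes: x right, y down, z forward; pixel columns grow to the right and rows downward; lengths in m; the calibration is good to about 2 mm. A picture is of the moment at which its call begins. There is no depth.
- arm.close_job(): hands the job in, once; it reports no verdict.
Trained networks look in the newest picture that a camera, given by its name, has taken for a name from the list of things; names that differ only in an ending like _2 or _b are one class to them, and where a whole thing is asked for, a point or a joint stands for the part that bears it (a point fixed in the world has none). Each returns a list of dicts, best first, with "confidence" (0 to 1); they miss things now and then, are a little off and sometimes report something else, mostly with a low value. They report only what shows in the picture. A call takes as long as a camera call.
- arm.cut_out(camera, query): "region" (480x640 bool, what is visible of it) and "bbox" ([left, top, width, height] in pixels, round what is visible of it).
The state is a dict: "t": time; "joint_positions": joint angles; "qd": joint speeds; "joint_torque": joint torques, N m; "position": TCP position; "eef_rot": TCP orientation; "force": force on the tool from outside, world axes, zero at the start; "moment": the same for the moment, N m; "finger_gap": opening from 0.0 (shut) to 1.0 (fully open).
Only numpy, scipy, OpenCV 4.12 (cv2) and the standard library are available. Lean on these libraries where they do the work, as an engineer would, in place of code of your own. Each camera call takes 0.05 s, during which the arm holds its last target.

## Working session

There is one attempt and no reset: what is moved stays moved. The work goes in short steps, Python scripts to look and compute and a shell command to move; the robot and the scene stay as the last step left them, time stands still between calls to the robot, and variables do not carry over. Pictures are saved under pics/ and viewed, and the job is handed in when it is done.

```bash
mkdir -p pics; python3 - <<'E'
from station import arm
import cv2,json
s=arm.read_state();print(s)
for n in("side","top"):
    c=arm.capture(n);cv2.imwrite(f"pics/{n}0.png",c["image"][:,:,::-1]);print(n,{k:c[k] for k in c if k!="image"})
E
```

```text
{'t': 0.0, 'joint_positions': array([-1.22220244e+00,  2.17763796e-01,  1.61494249e+00, -1.25813187e-05,
        1.31129748e+00, -1.12194122e-01]), 'qd': array([-3.42321714e-05,  1.15126464e-03,  1.56213323e-04,  1.62362237e-04,
        3.61418543e-04,  1.24403676e-03]), 'joint_torque': array([-7.13092650e-04, -3.96845984e+01, -3.03853548e+01, -1.41408204e-04,
        9.69402114e-03,  4.30462407e-06]), 'position': array([ 0.27764642, -0.55902769,  0.22995793]), 'eef_rot': array([ 0.6014931 , -0.60044487,  0.37327875, -0.37193412]), 'force': array([-0.02439247, -0.09370444, -0.22055754]), 'moment': array([ 0.02742701,  0.01334594, -0.03655768]), 'finger_gap': 0.9985432917960855}
side {'fx': 592.798308752382, 'fy': 592.798308752382, 'cx': 316.1585240421926, 'cy': 237.39649041682773, 'xyz': array([ 0.5325122 , -0.91781435,  0.58746656]), 'orientation': array([-0.43743532,  0.8989421 ,  0.02037255, -0.0117649 ])}
top {'fx': 486.1032834619219, 'fy': 486.1032834619219, 'cx': 312.981040045876, 'cy': 234.58996383841915, 'xyz': array([ 0.30406955, -0.23422655,  0.88774614]), 'orientation': array([-0.0782952 ,  0.7179638 , -0.68710783,  0.07925077])}
```

View pics/side0.png

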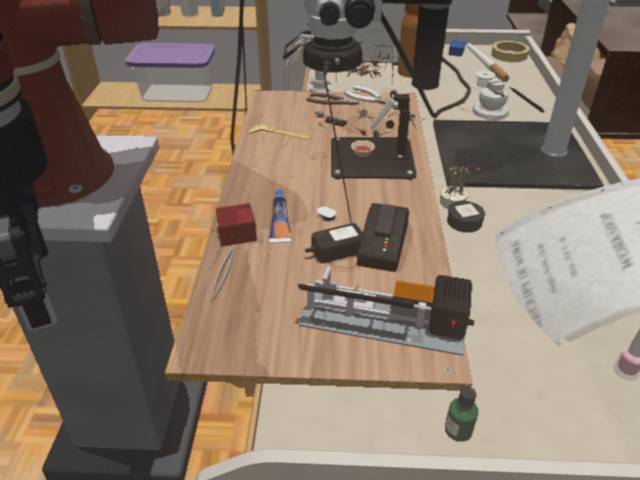

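View pics/top0.png

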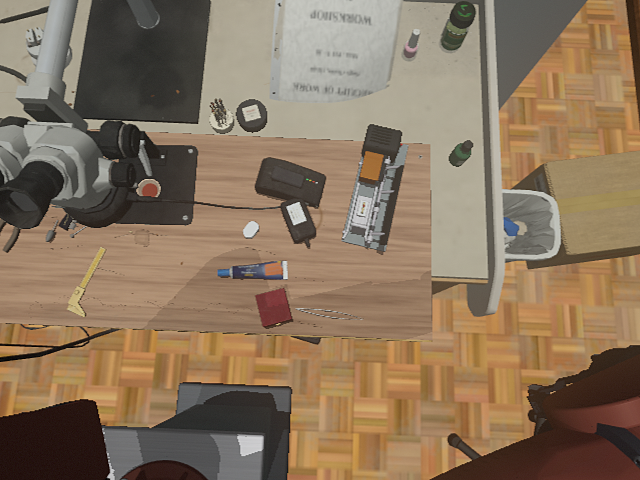

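Side view: the station is at about (385,315), housing at right and tweezers near (222,275). In the top view the station lies around (375,190) with the housing at its upper end. I'll zoom in on it.

```bash
cat > h.py <<'E'
import numpy as np,cv2
from scipy.spatial.transform import Rotation as R
def rot(q): return R.from_quat([q[1],q[2],q[3],q[0]]).as_matrix()
def proj(c,P):
    P=np.atleast_2d(P);p=(P-c["xyz"])@rot(c["orientation"])
    return np.c_[c["fx"]*p[:,0]/p[:,2]+c["cx"],c["fy"]*p[:,1]/p[:,2]+c["cy"]]
def ray(c,uv,z):
    uv=np.atleast_2d(uv);d=np.c_[(uv[:,0]-c["cx"])/c["fx"],(uv[:,1]-c["cy"])/c["fy"],np.ones(len(uv))]@rot(c["orientation"]).T
    return c["xyz"]+d*((z-c["xyz"][2])/d[:,2])[:,None]
E
python3 - <<'E'
from station import arm
import cv2
c=arm.capture("side");im=c["image"][:,:,::-1]
cv2.imwrite("pics/sz.png",cv2.resize(im[255:365,290:490],None,fx=4,fy=4,interpolation=2))
c=arm.capture("top");im=c["image"][:,:,::-1]
cv2.imwrite("pics/tz.png",cv2.resize(im[115:260,320:440],None,fx=4.1,fy=4.1,interpolation=2))
for cam in("side","top"):
  for q in("tray","station","hood","press_bar","tweezers","glue_tube","ring_box","loupe"):
    for d in arm.cut_out(cam,q)[:2]:print(cam,q,round(d["confidence"],2),d["bbox"])
E
```

```text
side tray 0.61 [322.1, 266.5, 50.9, 42.0]
side station 0.88 [300.5, 273.1, 175.6, 82.8]
side hood 0.59 [297.9, 280.6, 136.0, 31.1]
side press_bar 0.75 [302.1, 280.7, 135.2, 29.5]
side tweezers 0.62 [218.6, 249.2, 15.1, 43.3]
side glue_tube 0.61 [270.6, 192.0, 24.6, 49.8]
side ring_box 0.66 [214.1, 199.8, 40.5, 45.8]
side loupe 0.69 [316.6, 207.3, 17.7, 15.0]
top tray 0.76 [348.9, 195.3, 27.9, 36.2]
top station 0.75 [337.0, 125.7, 71.1, 125.4]
top hood 0.82 [359.2, 152.6, 45.2, 89.6]
top hood 0.68 [216.4, 260.3, 70.8, 19.8]
top press_bar 0.83 [357.1, 153.3, 48.3, 93.8]
top glue_tube 0.73 [219.1, 261.5, 69.9, 19.3]
top glue_tube 0.62 [338.8, 124.7, 68.8, 126.0]
top ring_box 0.67 [255.9, 285.9, 37.5, 41.6]
top loupe 0.7 [342.1, 121.3, 66.4, 134.1]
top loupe 0.48 [244.9, 223.8, 12.7, 14.9]
```

View pics/sz.png

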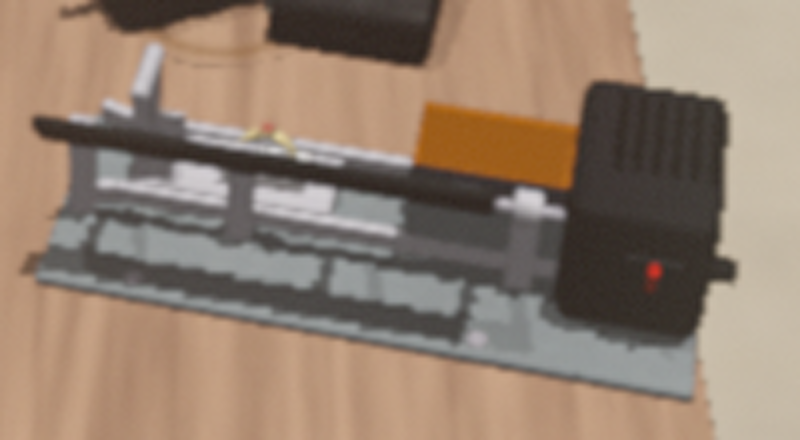

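View pics/tz.png

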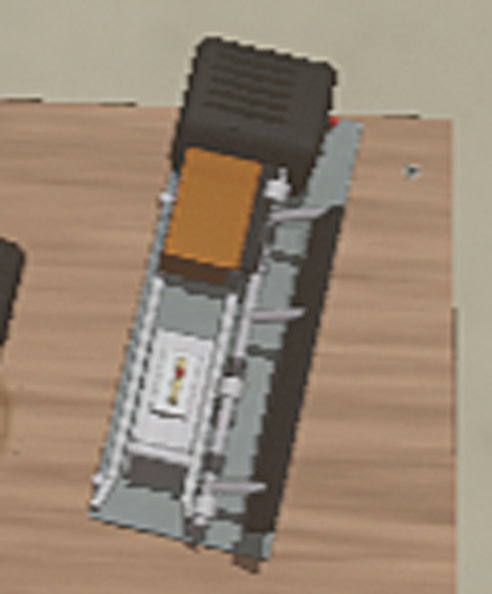

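```bash
cat > fit.py <<'E'
from station import arm
from h import *
from scipy.optimize import least_squares
S=arm.capture("side");T=arm.capture("top")
obs=[(S,(-118,-60,0),(299.5,325)),(S,(100,-60,0),(462.5,354.5)),(T,(-118,24,5),(342,241.1)),(T,(100,-60,5),(408.3,145.5)),(T,(-118,-60,5),(385.4,250.5)),
(S,(-120,-48,66),(299.5,285.5)),(T,(-120,-48,66),(381,252))]
def W(p,P):
    P=np.array(P,float)/1000;c,s=np.cos(p[2]),np.sin(p[2]);return np.array([p[0]+c*P[...,0]-s*P[...,1],p[1]+s*P[...,0]+c*P[...,1],P[...,2]]).T
f=lambda p:np.concatenate([(proj(c,W(p,P))[0]-uv) for c,P,uv in obs])
r=least_squares(f,[.4,-.35,-.2],loss="soft_l1",x_scale=[.01,.01,.05]);p=r.x
if __name__=="__main__":
    print(p,np.degrees(p[2]));print(f(p).reshape(-1,2).round(1))
    for n,c,k,(x0,y0,x1,y1) in(("side",S,4,(290,255,490,365)),("top",T,4.1,(320,115,440,260))):
        im=cv2.resize(c["image"][y0:y1,x0:x1,::-1],None,fx=k,fy=k,interpolation=2).copy()
        def ln(A,col):
            q=((proj(c,W(p,np.array(A)))-(x0,y0)+.5)*k).astype(int);cv2.polylines(im,[q.reshape(-1,1,2)],False,col,1)
        ln([(-118,-60,5),(100,-60,5),(100,24,5),(-118,24,5),(-118,-60,5)],(0,0,255))
        ln([(0,-15,5),(0,15,5)],(0,255,0));ln([(-120,-47,62),(30,-47,62)],(255,0,0))
        for X in(-90,-80,-70,-60):ln([(X-35,-13,53),(X-35,13,53)],(0,255,255))
        ln([(52,-15,60),(52,15,60)],(0,255,0))
        cv2.imwrite(f"pics/fit_{n}.png",im)
E
python3 fit.py
```

```text
[ 0.60712235 -0.32846959 -0.18887778] -10.821899914362477
[[-1.6  1.6]
 [ 0.1  1.1]
 [-1.4 -0.7]
 [-1.3 -1.9]
 [-0.5  0.2]
 [-1.9 -1.1]
 [ 2.2 -8.5]]
```

View pics/fit_side.png

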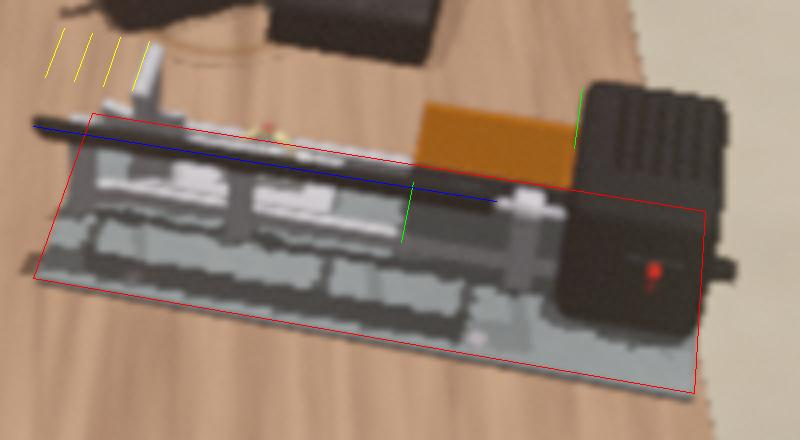

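View pics/fit_top.png

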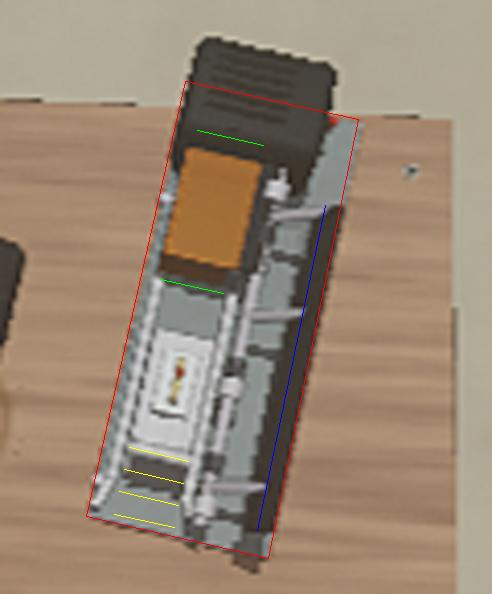

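```bash
sed -i 's/^(S,(-120,-48,66).*/(S,(-120,-47,62),(299.5,287))]/' fit.py; cat > plan.py <<'E'
import sys
from fit import *
def rel(tx,ty,tz):
    s=arm.read_state();M=rot(s["eef_rot"]);
    # desired: tool y down, tool z along station +/-x
    ax=np.array([np.cos(p[2]),np.sin(p[2]),0])
    best=[]
    for sg in(1,-1):
        zt=sg*ax;a=np.degrees(np.arctan2(zt@M[:,0],zt@M[:,2]));best.append(a)
    t=W(p,np.array([tx,ty,tz]));d=(t-s["position"])@M/0.04
    Rs=np.array([[np.cos(p[2]),-np.sin(p[2]),0],[np.sin(p[2]),np.cos(p[2]),0],[0,0,1]])
    tl=Rs.T@(s["position"]-[p[0],p[1],0])*1000
    print("t",s["t"],"TCP in station mm",tl.round(1),"yaw opts",np.round(best,1));print("rows to target",d.round(3));print("force st",(Rs.T@s["force"]).round(2),"gap",s["finger_gap"]*85.4)
    print("tool axes in station x,y,z:",(Rs.T@M).round(2).tolist())
if __name__=="__main__":
    print(p);rel(*map(float,sys.argv[1:4]))
E
python3 fit.py; python3 plan.py -113 -27.5 160
```

```text
[ 0.60746119 -0.32886625 -0.18611054] -10.66334831966603
[[-1.3  2.1]
 [ 0.6  1.2]
 [-1.  -0.8]
 [-1.2 -2.1]
 [-0.1 -0.1]
 [-1.3 -0.5]]
[ 0.60746119 -0.32886625 -0.18611054]
t 1.3 TCP in station mm [-281.1 -287.9  231.3] yaw opts [  37.1 -142.9]
rows to target [-2.662  1.783  7.277]
force st [-0.08  0.9  -0.66] gap 85.37014268297338
tool axes in station x,y,z: [[0.6, 0.0, 0.8], [-0.8, -0.0, 0.6], [0.0, -1.0, 0.0]]
```

```bash
python3 -m creep '[[[41,-0.4,0.2,1.1,8],[41,-0.8,0.5,2.2,16],[41,-1.2,0.8,3.3,24],[41,-1.6,1.1,4.4,32],[41,-2.0,1.4,5.5,37.1],[41,-2.4,1.6,6.6,37.1],[41,-2.66,1.78,7.28,37.1],[41,-2.66,1.78,7.28,37.1],[41,-2.66,1.78,7.28,37.1],[41,-2.66,1.78,7.28,37.1]]]'; python3 plan.py -113 -27.5 100; python3 - <<'E'
from station import arm
import cv2
for n in("side","top"):
    c=arm.capture(n);cv2.imwrite(f"pics/{n}1.png",c["image"][:,:,::-1])
E
```

```text
t: 2.3
position: [0.4911, -0.336, 0.1605]
eef_rot: [-0.451, 0.451, -0.544, 0.545]
force: [0.4, 0.6, 0.2]
finger_gap: 0.477
[ 0.60746119 -0.32886625 -0.18611054]
t 2.4 TCP in station mm [-113.1  -29.   160.7] yaw opts [-1.000e-01  1.799e+02]
rows to target [-0.038  1.517  0.002]
force st [-0.33 -0.16 -0.25] gap 40.854721060931666
tool axes in station x,y,z: [[-0.0, 0.0, 1.0], [-1.0, -0.0, -0.0], [0.0, -1.0, 0.0]]
```

```bash
python3 - <<'E'
import cv2,numpy as np
a=cv2.imread("pics/side1.png")[200:365,250:490];b=cv2.imread("pics/top1.png")[115:280,310:450]
a=cv2.resize(a,None,fx=3.2,fy=3.2,interpolation=2);cv2.imwrite("pics/s1z.png",a)
cv2.imwrite("pics/t1z.png",cv2.resize(b,None,fx=3.5,fy=3.5,interpolation=2))
E
```

```text
(no output)
```

View pics/s1z.png

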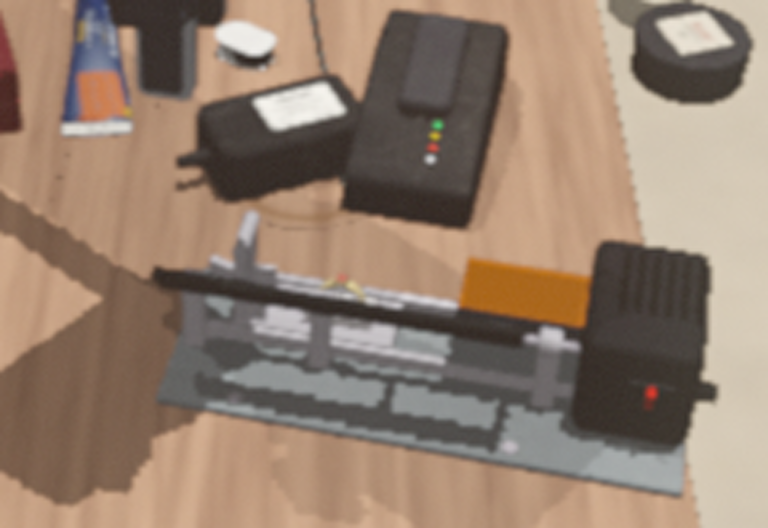

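View pics/t1z.png

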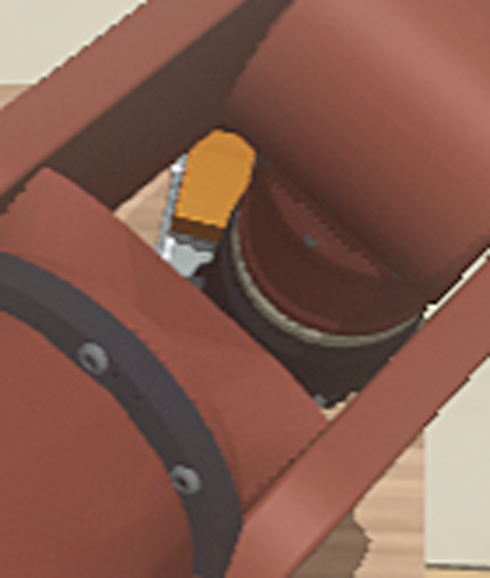

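```bash
python3 - <<'E'
from fit import *
for z in(160,165,170):
    print(z,((proj(S,W(p,np.array([(-124,-62,z),(-102,-62,z),(-113,-48,z)],float)))-(250,200))*3.2).round())
E
```

```text
160 [[127. 107.]
 [185. 115.]
 [166.  88.]]
165 [[127.  96.]
 [185. 104.]
 [166.  78.]]
170 [[127.  85.]
 [185.  93.]
 [165.  67.]]
```

```bash
python3 -m creep '[[[41,-0.03,0.6,0,0],[41,-0.03,1.2,0,0],[41,-0.03,1.8,0,0],[41,-0.03,2.1,0,0],[41,-0.03,2.1,0,0],[41,-0.03,2.1,0,0]]]'; python3 plan.py -113 -27.5 60
```

```text
t: 3.2
position: [0.492, -0.3344, 0.0767]
eef_rot: [-0.451, 0.451, -0.544, 0.545]
force: [-0.3, -0.7, 0.8]
finger_gap: 0.481
[ 0.60746119 -0.32886625 -0.18611054]
t 3.3 TCP in station mm [-111.7  -27.1   77.8] yaw opts [ -0. 180.]
rows to target [ 0.008  0.445 -0.035]
force st [ 0.23 -0.68  1.09] gap 41.106294502620734
tool axes in station x,y,z: [[-0.0, 0.0, 1.0], [-1.0, -0.0, -0.0], [0.0, -1.0, 0.0]]
```

```bash
python3 -m creep '[[[41,0,0.15,0,0],[41,0,0.3,0,0],[41,0,0.4,0,0],[41,0,0.4,0,0]]]'; python3 plan.py -113 -27.5 60
python3 - <<'E'
from station import arm
import cv2
c=arm.capture("side");cv2.imwrite("pics/s2z.png",cv2.resize(c["image"][200:365,250:490,::-1],None,fx=3.2,fy=3.2,interpolation=2))
E
```

```text
t: 3.7
position: [0.4924, -0.3349, 0.0608]
eef_rot: [-0.451, 0.451, -0.544, 0.545]
force: [0.7, 0.4, 1.4]
finger_gap: 0.48
[ 0.60746119 -0.32886625 -0.18611054]
t 3.8 TCP in station mm [-112.8  -26.    60.1] yaw opts [-1.000e-01  1.799e+02]
rows to target [ 0.039  0.003 -0.004]
force st [0.88 0.71 1.08] gap 40.951132162464305
tool axes in station x,y,z: [[-0.0, 0.0, 1.0], [-1.0, 0.0, -0.0], [-0.0, -1.0, 0.0]]
```

View pics/s2z.png

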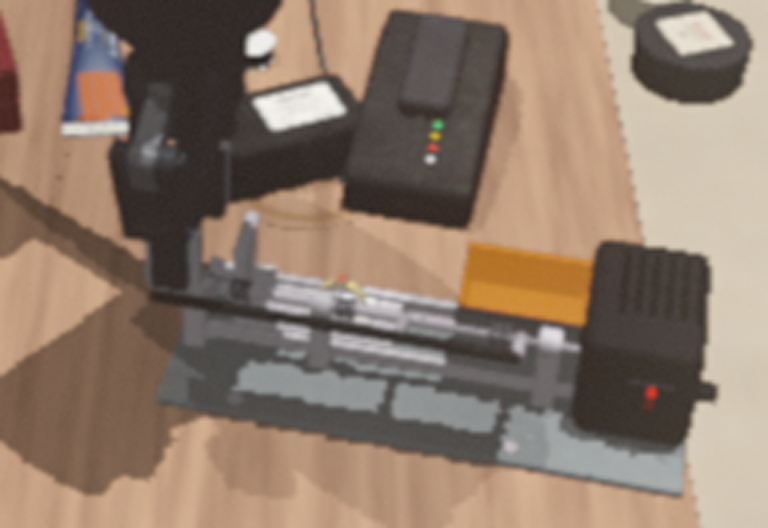

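Finger A (zoom ~(165,290)) rests on the bar's near end and the hood is starting to rise. Finger B stands behind the plate with a gap.

```bash
python3 -m creep '[[[41,0,0.15,0,0],[41,0,0.3,0,0],[41,0,0.45,0,0],[41,0,0.6,0,0],[41,0,0.6,0,0]]]'; python3 plan.py -113 -27.5 25
```

```text
t: 4.35
position: [0.4913, -0.3336, 0.0349]
eef_rot: [0.451, -0.451, 0.545, -0.544]
force: [-0.6, -0.6, 2.9]
finger_gap: 0.479
[ 0.60746119 -0.32886625 -0.18611054]
t 4.45 TCP in station mm [-113.3  -26.2   35.6] yaw opts [ -0. 180.]
rows to target [0.032 0.265 0.007]
force st [-0.66 -1.09  3.06] gap 41.00381129933507
tool axes in station x,y,z: [[-0.0, -0.0, 1.0], [-1.0, 0.0, -0.0], [-0.0, -1.0, -0.0]]
```

```bash
python3 -m creep '[[[41,0,0.1,0,0],[41,0,0.2,0,0],[41,0,0.2,0,0],[41,0,0.2,0,0]]]'; python3 plan.py -113 -27.5 25
python3 - <<'E'
from station import arm
import cv2
c=arm.capture("side");cv2.imwrite("pics/s3z.png",cv2.resize(c["image"][200:365,250:490,::-1],None,fx=3.2,fy=3.2,interpolation=2))
E
```

```text
t: 4.85
position: [0.4917, -0.3333, 0.0281]
eef_rot: [0.451, -0.451, 0.545, -0.544]
force: [0.1, 1.3, 5.5]
finger_gap: 0.479
[ 0.60746119 -0.32886625 -0.18611054]
t 4.95 TCP in station mm [-113.   -26.    28.2] yaw opts [ -0. 180.]
rows to target [ 0.037  0.08  -0.001]
force st [-1.36  1.93  3.97] gap 40.782073687554494
tool axes in station x,y,z: [[-0.0, -0.0, 1.0], [-1.0, 0.0, -0.0], [-0.0, -1.0, -0.0]]
```

View pics/s3z.png

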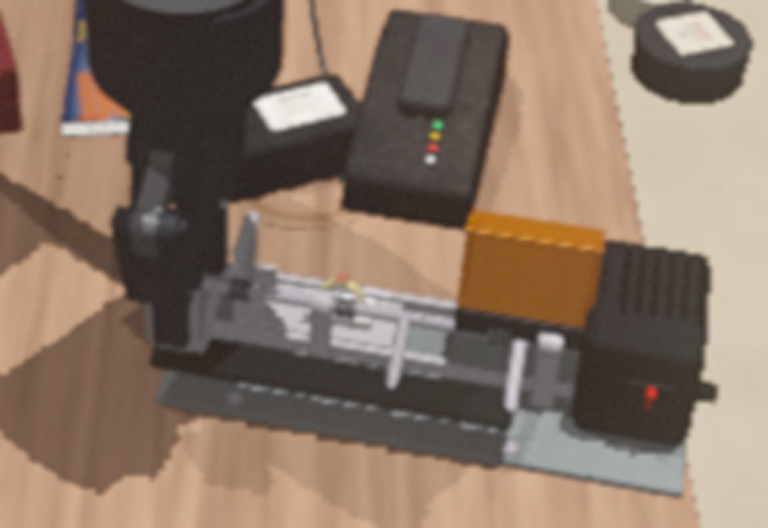

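The hood stands well up and the bar is about level, so roughly 1.0–1.1 rad. I'll go a little lower.

```bash
python3 -m creep '[[[41,0,0.04,0,0],[41,0,0.08,0,0],[41,0,0.08,0,0],[41,0,0.08,0,0]]]'; python3 plan.py -113 -27.5 25
python3 -m creep '[[[41,0,0.04,0,0],[41,0,0.04,0,0],[41,0,0.04,0,0],[41,0,0.04,0,0]]]'; python3 plan.py -113 -27.5 25
python3 - <<'E'
from fit import *
im=cv2.resize(S["image"][200:365,250:490,::-1],None,fx=3.2,fy=3.2,interpolation=2).copy()
for th,col in((1.0,(0,0,255)),(1.15,(0,255,255)),(1.3,(0,255,0))):
    pts=[]
    for r in(-9,9):
        v=np.array([-31-r,-8.]) ; a=th-1.0 # rotate (y,z) so bar moves down
        c,s=np.cos(a),np.sin(a); y=c*v[0]-s*v[1]; z=s*v[0]+c*v[1]
        pts.append((y-24,z+40))
    for (y,z) in pts:
        q=((proj(S,W(p,np.array([(-60.,y,z),(30,y,z)])))-(250,200)+.5)*3.2).astype(int);cv2.line(im,tuple(map(int,q[0])),tuple(map(int,q[1])),col,1)
cv2.imwrite("pics/s4z.png",im)
E
```

```text
t: 5.4
position: [0.4919, -0.3341, 0.0251]
eef_rot: [-0.451, 0.451, -0.544, 0.545]
force: [0.7, 1.6, 4.9]
finger_gap: 0.486
[ 0.60746119 -0.32886625 -0.18611054]
t 5.5 TCP in station mm [-112.6  -26.5   25.1] yaw opts [ -0. 180.]
rows to target [ 0.025  0.003 -0.01 ]
force st [-0.28  1.38  4.6 ] gap 40.97566726977429
tool axes in station x,y,z: [[-0.0, 0.0, 1.0], [-1.0, -0.0, -0.0], [0.0, -1.0, 0.0]]
t: 5.9
position: [0.4919, -0.3342, 0.0235]
eef_rot: [-0.451, 0.451, -0.544, 0.545]
force: [0.5, 1.1, 4.6]
finger_gap: 0.48
[ 0.60746119 -0.32886625 -0.18611054]
t 6.0 TCP in station mm [-112.6  -26.6   23.5] yaw opts [ -0. 180.]
rows to target [ 0.024 -0.038 -0.01 ]
force st [0.54 1.   4.33] gap 40.93672114035164
tool axes in station x,y,z: [[-0.0, 0.0, 1.0], [-1.0, -0.0, -0.0], [0.0, -1.0, 0.0]]
```

View pics/s4z.png

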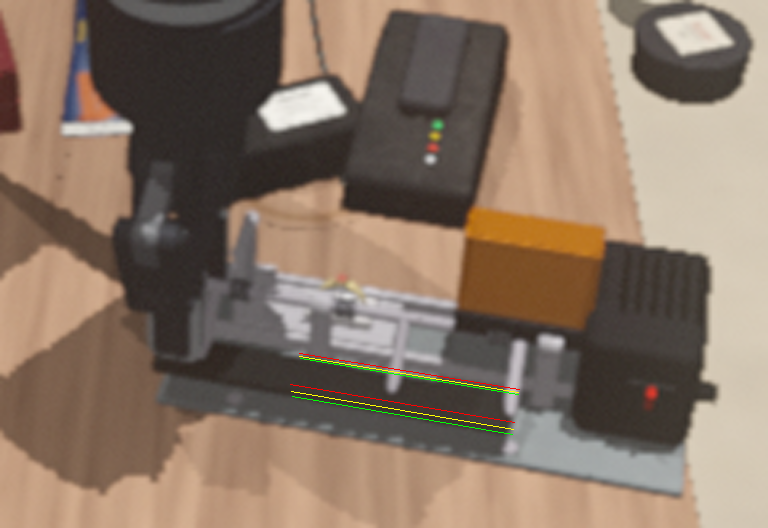

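```bash
python3 -m creep '[[[41,0,0.03,0,0],[41,0,0.03,0,0],[41,0,0.03,0,0]]]'; python3 - <<'E'
from fit import *
im=S["image"][255:350,290:440,::-1]
im=np.clip(im.astype(float)*1.8,0,255).astype(np.uint8)
cv2.imwrite("pics/s5z.png",cv2.resize(im,None,fx=5.3,fy=5.3,interpolation=2))
print((proj(S,W(p,np.array([(x,-46.,30) for x in(-30,-20,-10,0,10,20,30)])))-(290,255)+.5)*5.3)
E
```

```text
t: 6.4
position: [0.492, -0.3341, 0.0228]
eef_rot: [-0.451, 0.451, -0.544, 0.545]
force: [0.7, 1.0, 7.2]
finger_gap: 0.481
[[403.19485569 319.35968469]
 [443.39294152 326.02744535]
 [483.78272307 332.72700307]
 [524.36557485 339.45858585]
 [565.14288454 346.22242387]
 [606.11605314 353.01874952]
 [647.28649516 359.84779742]]
```

View pics/s5z.png

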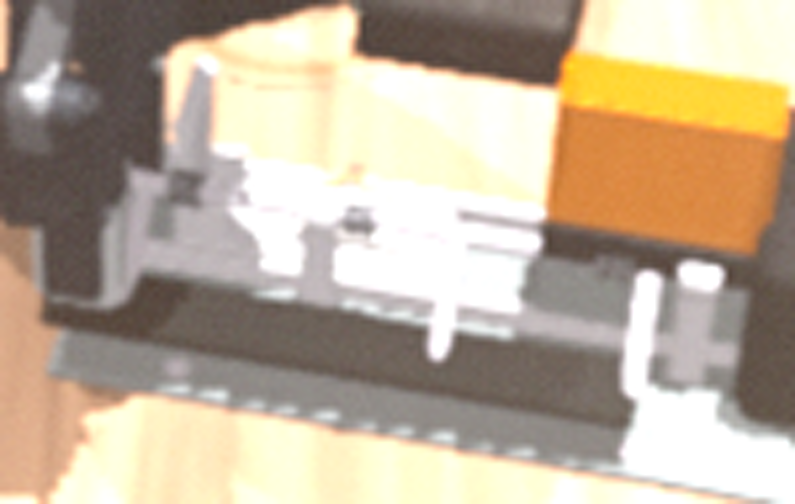

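```bash
python3 - <<'E'
from fit import *
def pr(n,P): print(n,((proj(S,W(p,np.array(P,float)))-(290,255)+.5)*5.3).round().tolist())
pr("A outer",[(-124,-61,28),(-102,-61,28)]);pr("A inner",[(-124,-47,28),(-102,-47,28)])
pr("B",[(-124,-6,28),(-102,-6,28),(-124,8,28),(-102,8,28)])
pr("post-110",[(-110,-24,46),(-110,-24,5)]);pr("arm -105",[(-105,-24,40),(-105,-46,32)])
pr("arm -20",[(-20,-24,40),(-20,-46,32)]);pr("arm 28",[(28,-24,40),(28,-46,32),(28,-50,30)])
pr("bar closed edge",[(-120,-46,30),(-120,-62,26)])
c=arm.capture("side")
cv2.imwrite("pics/s6z.png",cv2.resize(np.clip(c["image"][270:325,290:350,::-1].astype(float)*1.8,0,255).astype(np.uint8),None,fx=10,fy=10,interpolation=2))
im=cv2.imread("pics/top0.png")[150:255,350:410];cv2.imwrite("pics/tb.png",cv2.resize(im,None,fx=5.6,fy=5.6,interpolation=2))
E
```

```text
A outer [[19.0, 305.0], [105.0, 320.0]]
A inner [[34.0, 267.0], [118.0, 281.0]]
B [[74.0, 159.0], [156.0, 172.0], [87.0, 124.0], [168.0, 137.0]]
post-110 [[109.0, 162.0], [110.0, 278.0]]
arm -105 [[128.0, 183.0], [108.0, 265.0]]
arm -20 [[460.0, 236.0], [444.0, 320.0]]
arm 28 [[653.0, 267.0], [640.0, 353.0], [637.0, 370.0]]
bar closed edge [[50.0, 261.0], [34.0, 316.0]]
```

View pics/s6z.png

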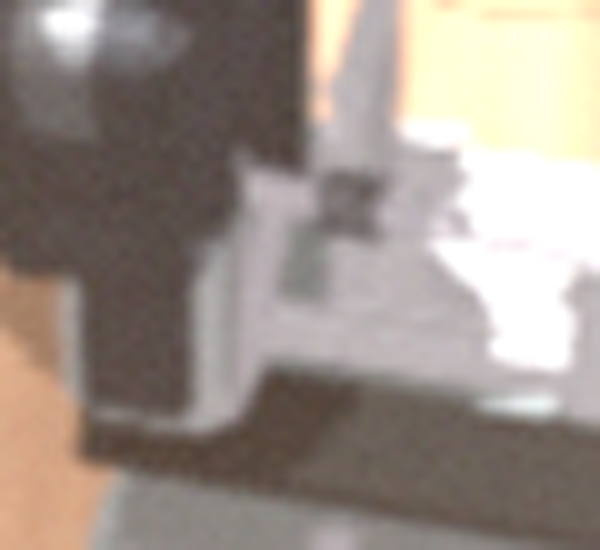

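View pics/tb.png

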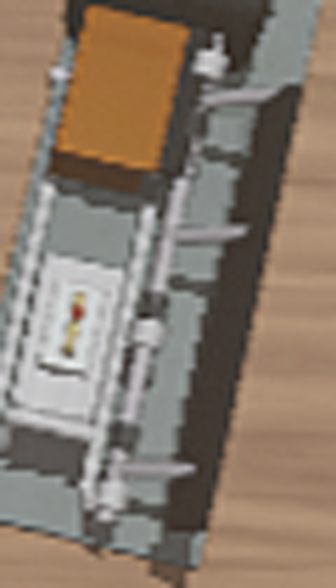

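The bar's arms reach over the inner half of its face, at x of about -105, -20 and +28. I'll move finger A to the outer half of the bar before sliding.

```bash
python3 -m creep '[[[44,0.05,0.02,0,0],[47,0.1,0.04,0,0],[47,0.1,0.04,0,0],[47,0.1,0.04,0,0],[47,0.1,0.04,0,0]]]'; python3 plan.py -113 -30.5 22
python3 - <<'E'
from fit import *
cv2.imwrite("pics/s7z.png",cv2.resize(np.clip(S["image"][250:345,290:440,::-1].astype(float)*1.8,0,255).astype(np.uint8),None,fx=5.3,fy=5.3,interpolation=2))
E
```

```text
t: 7.15
position: [0.4906, -0.3378, 0.0202]
eef_rot: [0.451, -0.451, 0.545, -0.544]
force: [-0.5, -0.1, 2.8]
finger_gap: 0.55
[ 0.60746119 -0.32886625 -0.18611054]
t 7.25 TCP in station mm [-113.1  -30.5   20.3] yaw opts [ -0. 180.]
rows to target [ 0.001 -0.044  0.004]
force st [ 0.16 -0.61  2.65] gap 47.30488619986564
tool axes in station x,y,z: [[-0.0, -0.0, 1.0], [-1.0, -0.0, -0.0], [0.0, -1.0, -0.0]]
```

View pics/s7z.png

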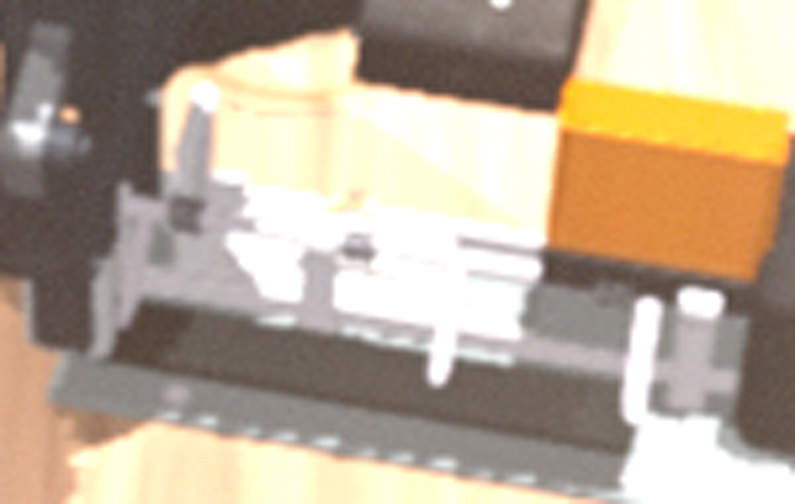

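```bash
python3 - <<'E'
from fit import *
# C1=closed top-left edge, C2=closed bottom-left edge, also closed image check
def P(off,th):
    c,s=np.cos(th),np.sin(th);y=c*off[0]-s*off[1];z=s*off[0]+c*off[1];return proj(S,W(p,np.array([(0,y-24,z+40)])))[0]
for off1,off2 in(((42,14),(42,-24)),((43,12),(43,-24)),((40,16),(40,-24))):
  for th in(0,.9,1.0,1.1,1.2,1.3,1.35):
    a,b=P(off1,th),P(off2,th);print(off1,th,a.round(1),b.round(1))
E
```

```text
(42, 14) 0 [396.2 272.8] [394.  293.2]
(42, 14) 0.9 [395.3 270.2] [396.7 269.2]
(42, 14) 1.0 [394.9 271.5] [396.8 267.7]
(42, 14) 1.1 [394.5 273.2] [396.8 266.5]
(42, 14) 1.2 [394.1 275.2] [396.8 265.6]
(42, 14) 1.3 [393.7 277.5] [396.7 265.1]
(42, 14) 1.35 [393.4 278.7] [396.6 265. ]
(43, 12) 0 [396.2 273.4] [394.1 292.7]
(43, 12) 0.9 [395.5 269.3] [396.8 268.4]
(43, 12) 1.0 [395.1 270.5] [396.9 266.9]
(43, 12) 1.1 [394.8 272.1] [396.9 265.8]
(43, 12) 1.2 [394.4 273.9] [396.9 264.9]
(43, 12) 1.3 [393.9 276.1] [396.8 264.4]
(43, 12) 1.35 [393.7 277.3] [396.7 264.3]
(40, 16) 0 [396.1 272.6] [393.8 294.2]
(40, 16) 0.9 [395.  271.8] [396.5 270.6]
(40, 16) 1.0 [394.6 273.3] [396.6 269.1]
(40, 16) 1.1 [394.2 275.1] [396.6 267.9]
(40, 16) 1.2 [393.8 277.2] [396.6 267. ]
(40, 16) 1.3 [393.3 279.5] [396.5 266.5]
(40, 16) 1.35 [393.1 280.8] [396.5 266.3]
```

The hood's band separation gives about 1.15 rad. I'll go 1.5 mm lower for margin, then start the push.

```bash
python3 -m creep '[[[47,0,0.04,0,0],[47,0,0.04,0.05,0],[47,0,0.04,0.1,0],[47,0,0.04,0.15,0],[47,0,0.04,0.22,0],[47,0,0.04,0.3,0],[47,0,0.04,0.4,0],[47,0,0.04,0.5,0],[47,0,0.04,0.5,0],[47,0,0.04,0.5,0]]]'; python3 plan.py -29 -30.5 20
python3 - <<'E'
from fit import *
cv2.imwrite("pics/s8z.png",cv2.resize(np.clip(S["image"][250:345,290:440,::-1].astype(float)*1.8,0,255).astype(np.uint8),None,fx=5.3,fy=5.3,interpolation=2))
E
```

```text
t: 8.45
position: [0.5095, -0.3422, 0.0192]
eef_rot: [0.45, -0.452, 0.545, -0.544]
force: [-4.1, -2.2, 5.2]
finger_gap: 0.552
[ 0.60746119 -0.32886625 -0.18611054]
t 8.55 TCP in station mm [-93.8 -31.2  19.2] yaw opts [ -0. 180.]
rows to target [-0.019 -0.023  1.619]
force st [-3.74 -2.52  6.49] gap 47.24341490541334
tool axes in station x,y,z: [[-0.0, -0.0, 1.0], [-1.0, -0.0, -0.0], [0.0, -1.0, -0.0]]
```

View pics/s8z.png

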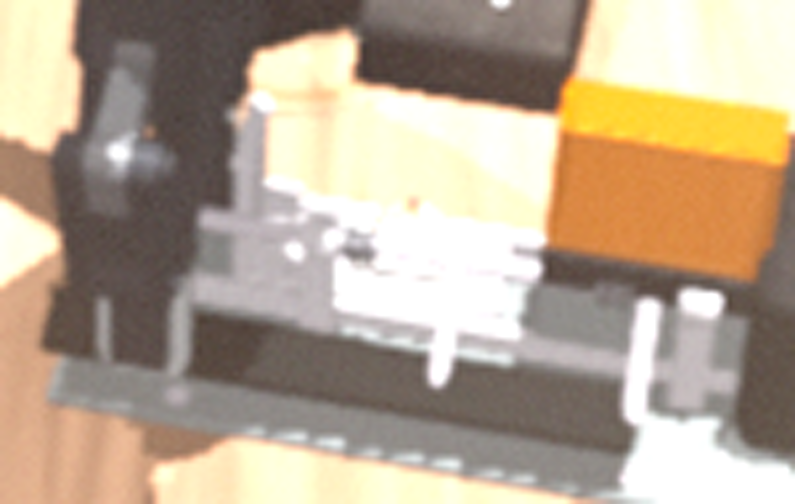

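The tray has advanced about 14 mm, the finger is against the plate and the hood is up. I'll continue the push.

```bash
python3 -m creep '[[[47,-0.01,0.01,0.1,0],[47,-0.01,0.01,0.22,0],[47,-0.01,0.01,0.36,0],[47,-0.01,0.01,0.5,0],[47,-0.01,0.01,0.64,0],[47,-0.01,0.01,0.78,0],[47,-0.01,0.01,0.92,0],[47,-0.01,0.01,1.06,0],[47,-0.01,0.01,1.2,0],[47,-0.01,0.01,1.2,0]]]'; python3 plan.py -29 -30.5 20
python3 - <<'E'
from fit import *
cv2.imwrite("pics/s9z.png",cv2.resize(np.clip(S["image"][245:340,300:450,::-1].astype(float)*1.8,0,255).astype(np.uint8),None,fx=5.3,fy=5.3,interpolation=2))
E
```

```text
t: 9.65
position: [0.5569, -0.3515, 0.0193]
eef_rot: [0.45, -0.452, 0.544, -0.544]
force: [-5.1, -2.8, 7.5]
finger_gap: 0.547
[ 0.60746119 -0.32886625 -0.18611054]
t 9.75 TCP in station mm [-45.5 -31.6  19.3] yaw opts [ -0. 180.]
rows to target [-0.027 -0.019  0.413]
force st [-3.16 -3.99  6.34] gap 46.82842018380199
tool axes in station x,y,z: [[-0.0, -0.0, 1.0], [-1.0, -0.0, -0.0], [0.0, -1.0, -0.0]]
```

View pics/s9z.png

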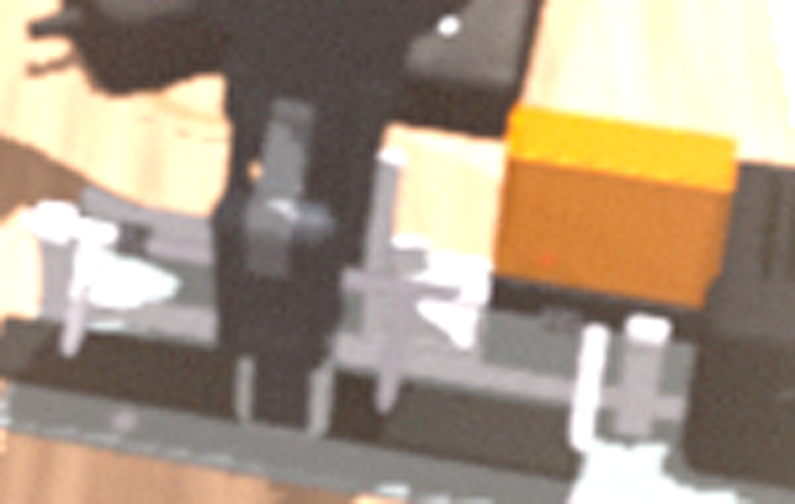

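```bash
python3 -m creep '[[[47,-0.01,0,0.08,0],[47,-0.01,0,0.18,0],[47,-0.01,0,0.26,0],[47,-0.01,0,0.32,0],[47,-0.01,0,0.32,0],[47,-0.01,0,0.32,0]]]'; python3 plan.py -29 -30.5 20
python3 - <<'E'
from fit import *
im=cv2.resize(np.clip(S["image"][245:340,300:450,::-1].astype(float)*1.8,0,255).astype(np.uint8),None,fx=5.3,fy=5.3,interpolation=2)
for x,col in((-28,(0,0,255)),(-23,(0,255,255)),(-18,(0,255,0))):
    q=((proj(S,W(p,np.array([(x,13.,53),(x,-13,53),(x,-13,30)])))-(300,245)+.5)*5.3).astype(int);cv2.polylines(im,[q.reshape(-1,1,2)],False,col,1)
cv2.imwrite("pics/s10z.png",im)
E
```

```text
t: 10.45
position: [0.5689, -0.3534, 0.0194]
eef_rot: [0.45, -0.453, 0.545, -0.544]
force: [-6.4, -2.5, 8.4]
finger_gap: 0.549
[ 0.60746119 -0.32886625 -0.18611054]
t 10.55 TCP in station mm [-33.4 -31.3  19.4] yaw opts [ -0. 180.]
rows to target [-0.02  -0.016  0.11 ]
force st [-5.11 -2.46  7.92] gap 46.828601350013976
tool axes in station x,y,z: [[-0.0, -0.0, 1.0], [-1.0, -0.0, -0.0], [0.0, -1.0, -0.0]]
```

View pics/s10z.png

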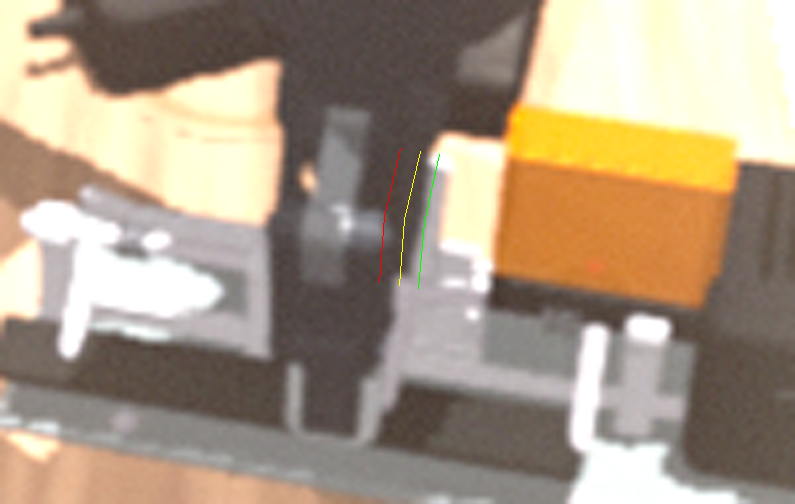

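```bash
for i in 1; do python3 -m creep '[[[47,-0.01,0,0.03,0],[47,-0.01,0,0.05,0],[47,-0.01,0,0.05,0]]]'; python3 plan.py -29 -30.5 20|grep -E "TCP|force"; done
python3 -m creep '[[[47,0,0,0.025,0],[47,0,0,0.025,0],[47,0,0,0.025,0]]]'; python3 plan.py -29 -30.5 20|grep -E "TCP|force"
```

```text
t: 10.95
position: [0.5705, -0.3536, 0.0194]
eef_rot: [0.45, -0.453, 0.545, -0.544]
force: [-6.9, -2.9, 8.6]
finger_gap: 0.55
t 11.05 TCP in station mm [-31.7 -31.1  19.4] yaw opts [ -0. 180.]
force st [-6.55 -4.27  8.1 ] gap 47.19940451091218
t: 11.35
position: [0.5707, -0.3536, 0.0194]
eef_rot: [0.449, -0.453, 0.545, -0.543]
force: [-8.5, -2.5, 10.1]
finger_gap: 0.549
t 11.45 TCP in station mm [-31.5 -31.1  19.4] yaw opts [   0. -180.]
force st [-7.36 -4.   10.47] gap 47.08498496150985
```

```bash
cat > look.py <<'E'
import sys
from fit import *
x0,y0,x1,y1=340,255,430,330
im=cv2.resize(np.clip(S["image"][y0:y1,x0:x1,::-1].astype(float)*1.8,0,255).astype(np.uint8),None,fx=8,fy=8,interpolation=2)
if len(sys.argv)>2:
  for A,col in((((-18,13.,53),(-18,-13,53),(-18,-13,30)),(0,255,0)),(((52,14,5),(52,-14,5),(52,-14,13)),(255,0,0)),(((-18,-14,5),(52,-14,5)),(255,0,0))):
    q=((proj(S,W(p,np.array(A,float)))-(x0,y0)+.5)*8).astype(int);cv2.polylines(im,[q.reshape(-1,1,2)],False,col,1)
cv2.imwrite(sys.argv[1],im)
E
python3 look.py pics/s11.png
```

```text
(no output)
```

View pics/s11.png

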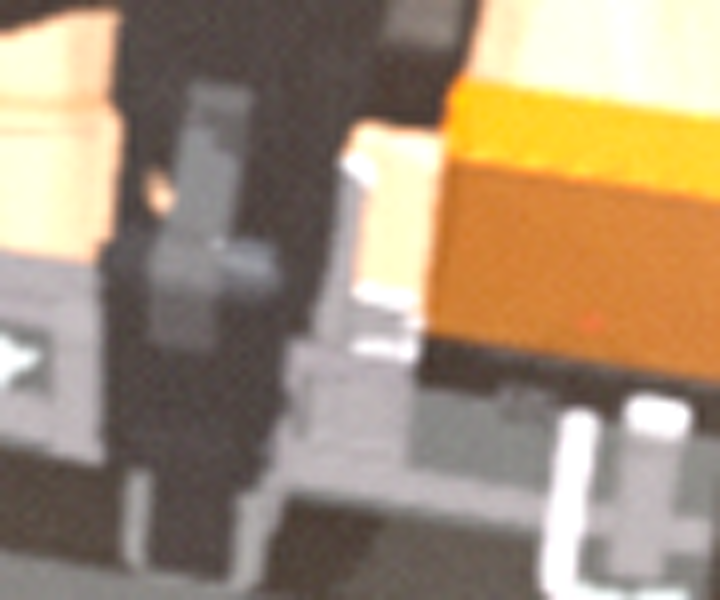

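```bash
python3 - <<'E'
from fit import *
Rs=np.array([[np.cos(p[2]),-np.sin(p[2])],[np.sin(p[2]),np.cos(p[2])]])
def st(u,v,z): return (Rs.T@(ray(S,(u-.5,v-.5),z)[0][:2]-p[:2])*1000).round(1)
for z in(25,28,31):print("arm end",z,st(290+437/5.3,250+386/5.3,z),st(290+427/5.3,250+380/5.3,z),st(290+455/5.3,250+350/5.3,z))
for z in(25,28):print("fingerA corner",z,st(340+250/8,255+585/8,z),st(340+130/8,255+568/8,z),"rim inner",st(340+275/8,255+500/8,z+5))
print("slab front?",st(340+410/8,255+470/8,13),st(340+410/8,255+345/8,13))
s=arm.read_state();print(s["force"],s["moment"])
E
```

```text
arm end 25 [  2446.6 -24026.9] [  2564.3 -24089.4] [  2342.2 -24597.2]
arm end 28 [  2742.9 -26906.6] [  2875.1 -26976.8] [  2625.7 -27547.1]
arm end 31 [  3039.2 -29786.4] [  3185.9 -29864.3] [  2909.2 -30496.9]
fingerA corner 25 [  2447.6 -23610.3] [  3292.4 -23578.7] rim inner [  2891.7 -29352.7]
fingerA corner 28 [  2744.  -26438.9] [  3692.7 -26403.4] rim inner [  3183.  -32286.1]
slab front? [   785.5 -12991.7] [   873.5 -13642.4]
[-8.71969394 -2.80200741 10.21740449] [-0.63275505  1.4930404  -0.06502586]
```

```bash
python3 - <<'E'
from fit import *
Rs=np.array([[np.cos(p[2]),-np.sin(p[2])],[np.sin(p[2]),np.cos(p[2])]])
def st(u,v,z): return (Rs.T@(ray(S,(u-.5,v-.5),z/1000)[0][:2]-p[:2])*1000).round(1)
for z in(25,28,31):print("arm end",z,st(290+437/5.3,250+386/5.3,z),st(290+427/5.3,250+380/5.3,z),st(290+455/5.3,250+350/5.3,z))
for z in(25,28):print("fingerA corner",z,st(340+250/8,255+585/8,z),st(340+130/8,255+568/8,z),"rim inner",st(340+275/8,255+500/8,z+5))
E
```

```text
arm end 25 [-20.2 -52.7] [-22.9 -51.3] [-17.8 -39.6]
arm end 28 [-19.9 -55.6] [-22.6 -54.2] [-17.5 -42.5]
arm end 31 [-19.6 -58.5] [-22.3 -57.1] [-17.3 -45.5]
fingerA corner 25 [-20.3 -62.3] [-39.7 -63. ] rim inner [-18.8 -47.5]
fingerA corner 28 [-20.  -65.1] [-39.3 -65.9] rim inner [-18.5 -50.5]
```

The force rise may be finger A catching the arm at x≈-20 instead of the back stop. I'll yaw so finger B leads and A trails, backing off first.

```bash
python3 -m creep '[[[47,0,0,-0.04,0],[47,0,0,-0.07,2],[47,0,0,-0.07,5],[47,0,0,-0.07,5],[47,0,0,-0.07,5]]]'; python3 plan.py -29 -30.5 20|grep -E "TCP|force"; python3 look.py pics/s12.png
```

```text
t: 12.25
position: [0.5693, -0.3528, 0.0199]
eef_rot: [0.426, -0.429, 0.564, -0.563]
force: [-6.0, -1.2, 9.4]
finger_gap: 0.551
t 12.35 TCP in station mm [-33.1 -30.5  19.8] yaw opts [ -4.9 175.1]
force st [-6.56 -2.74 10.31] gap 47.08433147195248
```

View pics/s12.png

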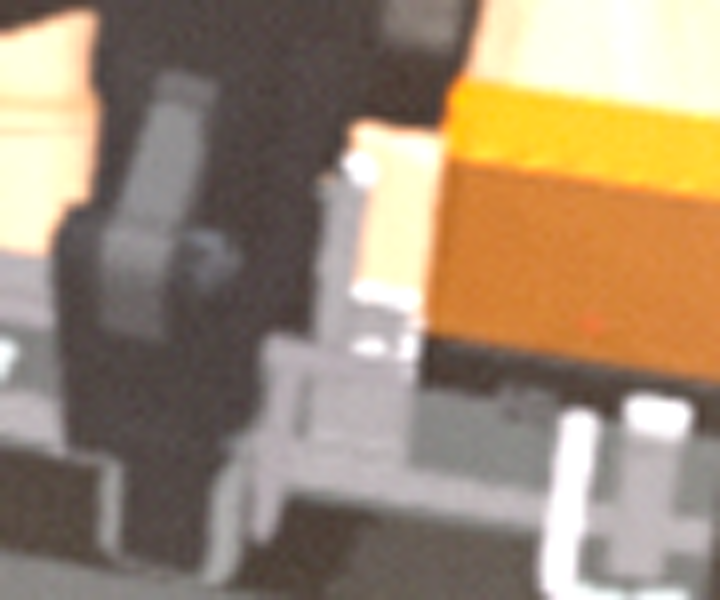

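```bash
python3 -m creep '[[[47,0,0,-0.04,0],[47,0,0,-0.04,0],[47,0,0,-0.04,0]]]'; python3 plan.py -29 -30.5 20|grep -E "TCP|force"; python3 -m creep '[[[47,0,0,-0.04,0],[47,0,0,-0.08,0],[47,0,0,-0.08,0]]]'; python3 plan.py -29 -30.5 20|grep -E "TCP|force"; python3 look.py pics/s13.png 1
```

```text
t: 12.75
position: [0.5692, -0.3528, 0.02]
eef_rot: [-0.427, 0.428, -0.563, 0.564]
force: [-2.5, -1.4, 7.4]
finger_gap: 0.551
t 12.85 TCP in station mm [-33.1 -30.5  20. ] yaw opts [ -5. 175.]
force st [-3.23 -2.09  8.31] gap 47.23188519264951
t: 13.15
position: [0.5679, -0.3522, 0.0201]
eef_rot: [-0.427, 0.427, -0.562, 0.566]
force: [2.5, -3.8, 5.5]
finger_gap: 0.544
t 13.25 TCP in station mm [-34.5 -30.2  20.1] yaw opts [ -5. 175.]
force st [ 2.65 -3.39  5.82] gap 47.032623728036725
```

View pics/s13.png

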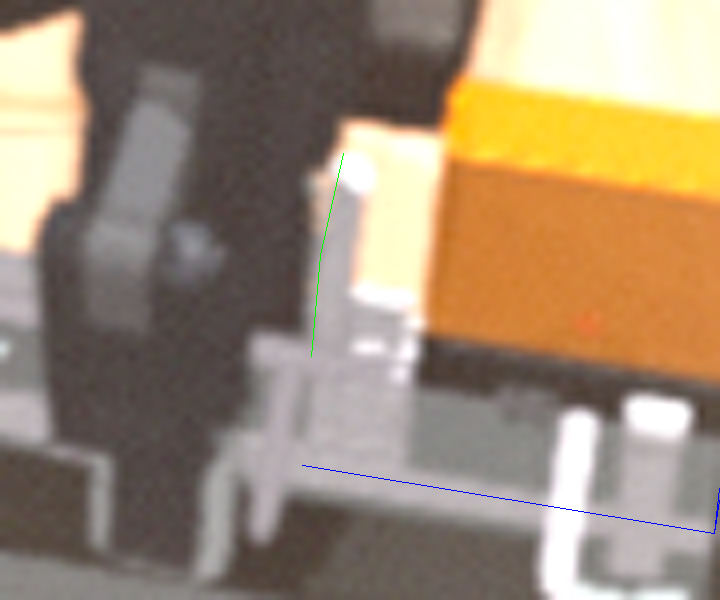

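The plate's near edge lies on the projected home line (x = -18). The push force was stiff and then relieved on backing off, so the tray is on the stop. One more light push confirms it, then I'll back away.

```bash
python3 -m creep '[[[47,0,0.02,0.04,0],[47,0,0.02,0.08,0],[47,0,0.02,0.11,0],[47,0,0.02,0.11,0],[47,0,0.02,0.11,0]]]'; python3 plan.py -29 -30.5 20|grep -E "TCP|force"; python3 look.py pics/s14.png 1
```

```text
t: 13.85
position: [0.5684, -0.3522, 0.0195]
eef_rot: [0.426, -0.429, 0.565, -0.562]
force: [-7.3, -1.4, 14.4]
finger_gap: 0.553
t 13.95 TCP in station mm [-34.1 -30.2  19.5] yaw opts [ -5. 175.]
force st [-6.84 -2.23 13.95] gap 46.84262582241059
```

View pics/s14.png

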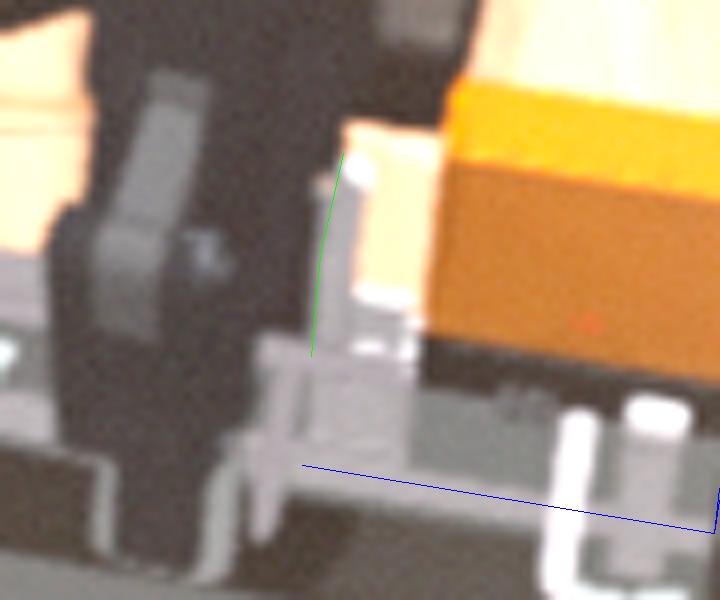

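```bash
python3 -m creep '[[[47,0,-0.04,0,0],[47,0,-0.06,0,0],[47,0,-0.06,0,0]]]'; python3 plan.py -29 -30.5 20|grep -E "TCP|force"; python3 look.py pics/s15.png 1
```

```text
t: 14.35
position: [0.5683, -0.3521, 0.02]
eef_rot: [0.426, -0.428, 0.564, -0.563]
force: [-3.6, -3.8, 6.8]
finger_gap: 0.551
t 14.45 TCP in station mm [-34.2 -30.1  20. ] yaw opts [ -5. 175.]
force st [-3.32 -3.34  6.3 ] gap 47.18786281579047
```

View pics/s15.png

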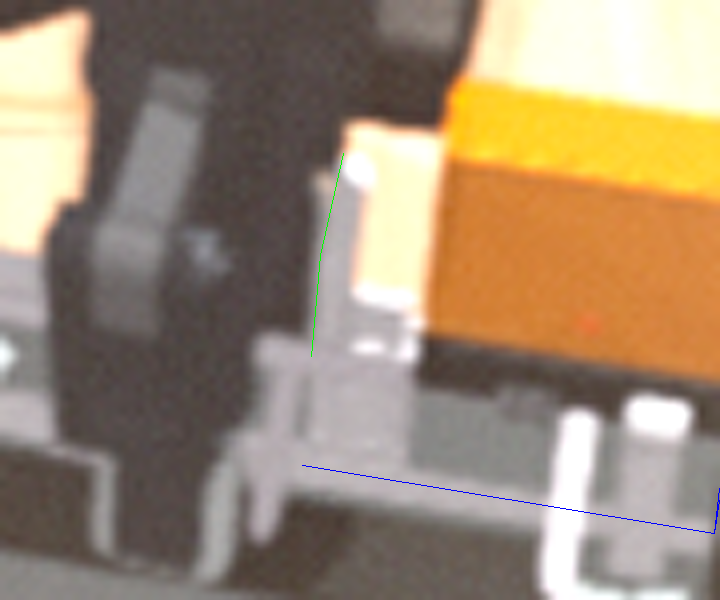

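```bash
python3 -m creep '[[[47,0,-0.03,0,0],[47,0,-0.05,0,0],[47,0,-0.05,0,0]]]'; python3 plan.py -29 -30.5 20|grep -E "TCP|force"; python3 -m creep '[[[47,0,0,0.02,0],[47,0,0,0.04,0],[47,0,0,0.04,0],[47,0,0,0.04,0]]]'; python3 plan.py -29 -30.5 20|grep -E "TCP|force";python3 look.py pics/s16.png 1
```

```text
t: 14.85
position: [0.5692, -0.3508, 0.0211]
eef_rot: [0.427, -0.427, 0.565, -0.563]
force: [-2.3, -1.9, 1.7]
finger_gap: 0.551
t 14.95 TCP in station mm [-33.4 -28.5  21.2] yaw opts [ -5. 175.]
force st [-2.39 -2.02  2.26] gap 46.79033368526145
t: 15.35
position: [0.5697, -0.3506, 0.0213]
eef_rot: [0.426, -0.428, 0.565, -0.561]
force: [-6.9, 0.1, 5.3]
finger_gap: 0.548
t 15.45 TCP in station mm [-33.  -28.4  21.3] yaw opts [ -5. 175.]
force st [-6.97 -0.62  5.2 ] gap 46.77753542902878
```

View pics/s16.png

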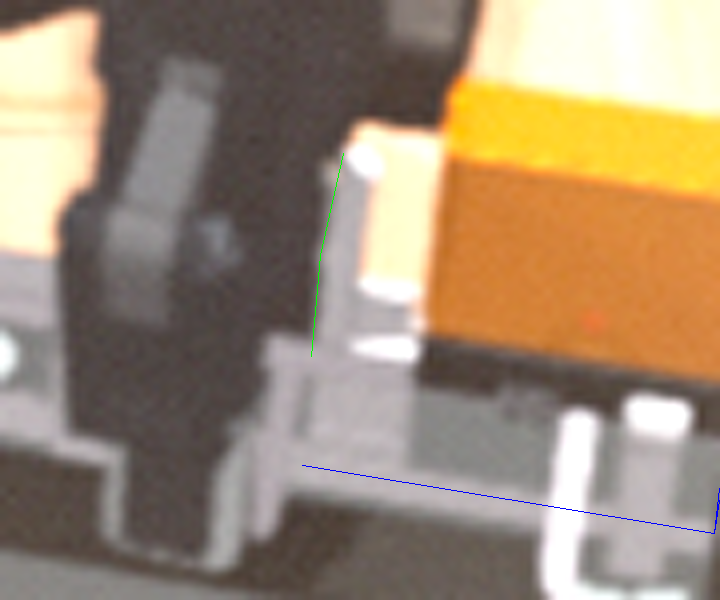

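Forward command of 1.6 mm gave only 0.4 mm and the force went to -7 N with 5 N on the bar. Finger A is still clear of the arm, and the plate sits at the home line (about (330,200) in the zoom). The tray is on the stop, so I'll back off along the bar.

```bash
python3 -m creep '[[[47,0.02,0.02,-0.06,0],[47,0.04,0.02,-0.15,0],[47,0.06,0.02,-0.25,0],[47,0.06,0.02,-0.35,0],[47,0.06,0.02,-0.4,0],[47,0.06,0.02,-0.4,0]]]'; python3 plan.py -29 -30.5 20|grep -E "TCP|force"; python3 look.py pics/s17.png 1
```

```text
t: 16.15
position: [0.5559, -0.3501, 0.0216]
eef_rot: [-0.427, 0.427, -0.563, 0.564]
force: [1.6, -0.5, 2.9]
finger_gap: 0.551
t 16.25 TCP in station mm [-46.8 -30.3  21.4] yaw opts [ -5. 175.]
force st [ 2.7  -0.97  2.59] gap 47.318859332656096
```

View pics/s17.png

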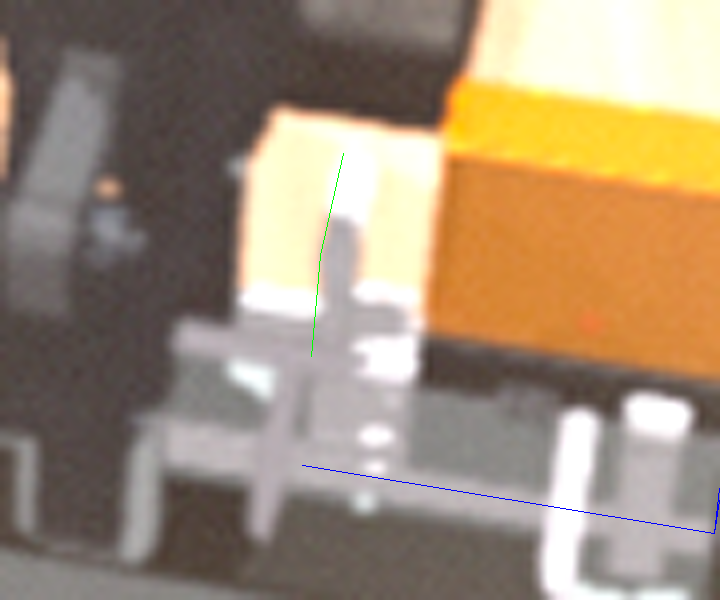

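```bash
python3 -m creep '[[[47,0,-0.1,0,0],[47,0,-0.25,0,0],[47,0,-0.4,0,0],[47,0,-0.55,0,0],[47,0,-0.7,0,0],[47,0,-0.9,0,0],[47,0,-1.1,0,0],[47,0,-1.4,0,0],[47,0,-1.9,0,0],[47,0,-2.4,0,0]]]'; python3 -m creep '[[[47,0,-1,0,0],[47,0,-2,0,0],[47,0,-2,-1,0],[47,0,-2,-2,0],[47,0,-2,-3,0],[47,1,-2,-4,0],[47,2,-2,-4.5,0],[47,3,-2,-4.5,0],[47,4,-2,-4.5,0],[47,4,-2,-4.5,0]]]'
python3 - <<'E'
from fit import *
im=cv2.resize(S["image"][255:365,290:490,::-1],None,fx=4,fy=4,interpolation=2);
q=((proj(S,W(p,np.array([(-18,13.,53),(-18,-13,53),(-18,-13,30)])))-(290,255)+.5)*4).astype(int);cv2.polylines(im,[q.reshape(-1,1,2)],False,(0,255,0),1)
cv2.imwrite("pics/s18.png",im)
im=cv2.resize(T["image"][115:260,320:440,::-1],None,fx=4.1,fy=4.1,interpolation=2);
q=((proj(T,W(p,np.array([(-18,13.,53),(-18,-13,53)])))-(320,115)+.5)*4.1).astype(int);cv2.polylines(im,[q.reshape(-1,1,2)],False,(0,255,0),1)
cv2.imwrite("pics/t18.png",im);print(arm.read_state()["t"])
E
```

```text
t: 17.35
position: [0.5556, -0.3499, 0.1182]
eef_rot: [0.427, -0.427, 0.564, -0.563]
force: [0.3, -0.4, -0.2]
finger_gap: 0.549
t: 18.35
position: [0.3376, -0.46, 0.1989]
eef_rot: [-0.425, 0.426, -0.563, 0.566]
force: [-0.9, -0.4, -0.4]
finger_gap: 0.552
18.45
```

View pics/s18.png

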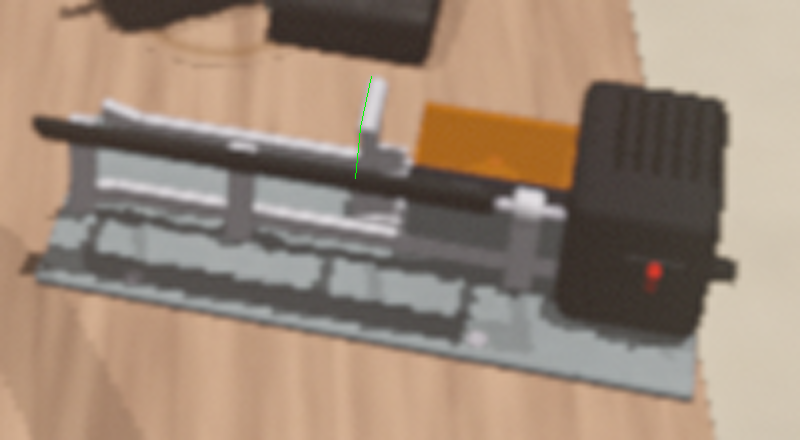

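View pics/t18.png

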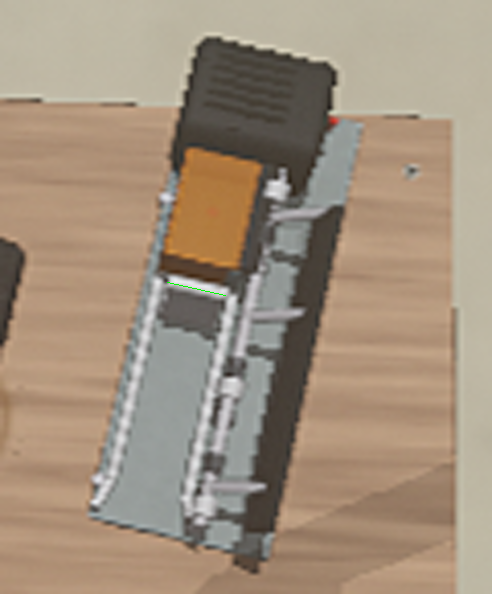

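The hood has closed (orange roof as in the first picture). The tray's plate lies on the projected home line in both views, at zoom (370,80) in the side view and (197,288) in the top view. The arm is clear.

```bash
python3 -c "
from station import arm
print(arm.read_state()['force']);print(arm.close_job())"
```

```text
[-0.75755436 -0.3941426   0.03265448]
the job is handed in; nothing more can be done
None
```

The ring's tray is home under the closed hood, the arm is clear, and I handed the job in at about 18.5 s. No verdict is reported, so success rests on my own checks.

- **Moves:** I pressed the bar with one fingertip and held the hood at roughly 1.15 to 1.35 rad. The other fingertip pushed the tray until it was against the back stop. I then backed off along the bar and let the hood close.
- **Tray position:** in the last pictures the push plate lies within about 1.5 mm of its home line in both the side and top views.
- **Hood and arm:** the hood looks fully closed. The wrist force was under 1 N.

- **Unclear stop force:** my first sign of reaching the stop was ambiguous. It could have been rubber friction on the bar, or the finger meeting a bar arm at about x = -20 mm. I yawed the tool 5°, eased the bar pressure and pushed again. The force then rose without matching movement, so I took that as the stop, and the pictures agree.
- **Slight tipping:** the plate seemed to tip slightly against the stop, about 0.03 rad by eye, and settled back.
- **Not checked:** I did not re-measure the tweezers, glue tube, ring box and loupe at the end. The arm never went near them at low height.

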